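# Reverse the returned tapes into the archive rack

### The arm

A 7-joint arm with a two-finger parallel gripper is mounted at the origin on the work surface. World frame = base frame: x ahead of the robot, y to its left, z up, the work surface at z = 0. Lengths are in m, angles in rad, forces in N, time in s.
With the tool pointing down it reaches from about 0.425 to 0.8 m from the base axis. Payload 8.3 kg.
Tool frame: the origin (TCP) lies between the finger pads; the fingertips stand 11 mm ahead of it and the grasp point (between the pads) lies 8 mm behind it; z points along the fingers, y is the direction in which the jaws open and shut (so a half turn about z gives the same grasp; the last joint's range is limited). The gripper opens to 85 mm and grips with 20 to 120 N. Pads are 22 mm wide; open, the fingers measure 114 mm over their backs; the gripper's body (76 mm by 85 mm) begins 54 mm behind the grasp point. The pads swing forward as they close: fully open they stand 13 mm farther back than shut.
Start: joints at [-1.398, 0.383, 0.016, 1.37, -0.006, 1.388, -0.046], TCP at [0.146, 0.608, 0.242] pointing down, gripper open.
Joint ranges: [-2.95, 2.95], [-0.25, 2.06], [-1.52, 1.56], [0.18, 2.33], [-1.44, 4.58], [0.02, 2.06], [-3.01, 3.01]. Speed limits (rad/s): [2.39, 2.39, 3.01, 3.01, 3.14, 3.14, 3.14].

### API

Orientations are given as a unit quaternion [x, y, z, w].
In Python, from rig import arm, optics gives the robot as it stands.
- The arm moves only by the shell command python3 -m pendant 'ROWS' [FORCE]. ROWS is a JSON object of lists of equal length, an entry for each row: "xyz": the shift along the tool's x, y, z normalised to -1 to 1, where 1 is 0.15 m, a list of three; "rot": the turn, a rotation vector about the tool's x, y, z normalised to -1 to 1, where 1 is 0.5 rad, a list of three; "claw": the finger opening in mm, from 0 to 85.4. A call has 1 to 20 rows; each row is the pose to reach, as a shift and turn from the pose commanded when the call began, along the tool's axes at that moment; what a row does not reach only later rows make up. A row lasts 1/8 s, in which the tool goes at most 62.5 mm and 10.7 degrees, less where a joint would pass 70% of its speed; a pose out of reach is approached as far as the arm can. A call with a number of a shift or a turn outside -1 to 1 is refused whole. A call with a gripper value outside its range is refused whole. The fingers move at their own pace and stop on an object; FORCE is the grip in N (left out, the last holds). Time passes only in rows, so rows that repeat a pose let the fingers close. It gives the time, the measured TCP pose, the force and the opening at its end, in the units of the state.
- arm.sense(): the state, without advancing time (a new reading comes with each control period).
- optics.grab_frame(name): name is "scene" or "top"; returns (picture, depth): 480x640x3 uint8, red, green, blue; 480x640 float32, m along the optical axis (not along the pixel's ray), 0 where there is no reading.
- optics.get_calibration(name): a dict with "fx", "fy", "cx", "cy" (pixels), "dist_coeffs" ([k1, k2, p1, p2, k3] as OpenCV has them; the pictures are not rectified), "extrinsics" (4x4, takes a point from camera to world coordinates). Camera axes: x right, y down, z forward; pixel columns grow to the right and rows downward; lengths in m; the calibration is good to about 2 mm. A picture is of the moment at which its call begins. get_calibration takes no time and is no camera call.
- arm.sign_off(): hands the job in, once; it reports no verdict.
The state is a dict: "time_s": time; "joint_positions": joint angles; "joint_velocities": joint speeds; "joint_torque": joint torques, N m; "ee_pos": TCP position; "tcp_rot": TCP orientation; "force": force on the tool from outside, world axes, zero at the start; "wrist_torque": the same for the moment, N m; "finger_gap": finger opening in m.
Only numpy, scipy, OpenCV 4.12 (cv2) and the standard library are available. Lean on these libraries where they do the work, as an engineer would, in place of code of your own. Each camera call takes 0.05 s, during which the arm holds its last target. There are 200 camera calls.

### The job

Move the four tape cases from the grey return tray to the empty timber archive rack, one case to a slot, in the reverse order: the left-most case in the return tray becomes the right-most in the archive rack, and so on. Leave every case standing upright and square in the middle of its slot, on the rack's floor; set them down rather than dropping them, and let none topple.

Things in the scene. Friction and masses are not known exactly. Their poses are not given: they have to be found in the camera images.
- large_case: Upright tape case, the tallest: black rectangular box 118 deep (x) x 30 thick (y) x 122 mm high (z), white labels. Rigid, loose, about 380 g. Origin: centre of its underside; z up, x along its depth, y across its thickness (pinch across y near the top). Starts in a shoe, x within 20 degrees of world x.
- slim_case: Upright tape case, the thinnest: grey rectangular box 104 deep (x) x 24 thick (y) x 118 mm high (z), white labels. Rigid, loose, about 240 g. Origin: centre of its underside; z up, x along its depth, y across its thickness (pinch across y near the top). Starts in a shoe, x within 20 degrees of world x.
- round_case: Upright tape case, grey disc-shaped reel case standing on edge: 112 mm in diameter, 28 mm thick (y), 112 mm high (z), on a rectangular foot 84 mm deep (x), just as thick. Rigid, loose, about 280 g. Origin: centre of its underside; z up, x along its depth, y across its thickness (pinch across y near the top). Starts in a shoe, x within 20 degrees of world x.
- short_case: Upright tape case, the lowest, thickest and shallowest: black rectangular box 86 deep (x) x 34 thick (y) x 108 mm high (z), grey side panel. Rigid, loose, about 300 g. Origin: centre of its underside; z up, x along its depth, y across its thickness (pinch across y near the top). Starts in a shoe, x within 20 degrees of world x.
- return_tray: Return tray: flat fixed grey board 156 (x) x 296 (y) x 10 mm, carrying the four shoes in a row along its y axis, centred on x = 0 at y = +108, +36, -36, -108 mm. Origin: centre of its underside, on the table. Its +y points to the robot's left within 15 degrees.
- archive_rack: Empty archive rack, fixed, light timber, 150 (x) x 302 mm (y), left or right of the tray. Floor 12 mm above the origin; five dividers 14 mm thick, 34 mm high from the origin; four slots 58 mm wide, open at front and back, centred on x = 0, y = +108, +36, -36, -108 mm. Origin: centre of its underside, on the table. +y points to the robot's left within 15 degrees.
- shoe_a: One of four identical fixed grey plastic shoes on the return tray: 140 (x) x 66 (y) mm, floor 4 mm thick, side walls 4 mm thick and 22 mm high, 58 mm between them. Origin: centre of its underside, 10 mm above the table; axes parallel to the tray's. The large case starts in it. It stays put, so it still marks that case's starting place in the row.
- shoe_b: One of four identical fixed grey plastic shoes on the return tray: 140 (x) x 66 (y) mm, floor 4 mm thick, side walls 4 mm thick and 22 mm high, 58 mm between them. Origin: centre of its underside, 10 mm above the table; axes parallel to the tray's. The slim case starts in it. It stays put, so it still marks that case's starting place in the row.
- shoe_c: One of four identical fixed grey plastic shoes on the return tray: 140 (x) x 66 (y) mm, floor 4 mm thick, side walls 4 mm thick and 22 mm high, 58 mm between them. Origin: centre of its underside, 10 mm above the table; axes parallel to the tray's. The round case starts in it. It stays put, so it still marks that case's starting place in the row.
- shoe_d: One of four identical fixed grey plastic shoes on the return tray: 140 (x) x 66 (y) mm, floor 4 mm thick, side walls 4 mm thick and 22 mm high, 58 mm between them. Origin: centre of its underside, 10 mm above the table; axes parallel to the tray's. The short case starts in it. It stays put, so it still marks that case's starting place in the row.
Things that resemble listed ones, but are neither listed nor needed, are in the scene too. Leave any blue look-alike of the large_case alone.

How it is judged:
By the outcome, as a careful person would: the job done as asked, in the order asked, and still so for the second after the job is handed in, with the robot touching nothing.
It also fails if it takes over 115 s, if anything falls off the work surface, if the arm or the gripper's body presses on something with over 40 N, if the wrist force passes 120 N, or if a joint passes its speed limit or range.

## Working session

There is one attempt and no reset: what is moved stays moved. The work goes in short steps, Python scripts to look and compute and a shell command to move; the robot and the scene stay as the last step left them, time stands still between calls to the robot, and variables do not carry over. Pictures are saved under pics/ and viewed, about 12 in all and at most 16, crops included, and the job is handed in when it is done.

```bash
mkdir -p pics; ls; python3 - <<'E'
from rig import arm, optics
import cv2
print(arm.sense())
for n in("scene","top"):
    p,d=optics.grab_frame(n); cv2.imwrite(f"pics/{n}0.png",p[:,:,::-1]); 
    import numpy as np; np.save(f"pics/{n}0.npy",d); c=optics.get_calibration(n); print(n,c, (d>0).mean())
E
```

```text
pics
{'time_s': 0.0, 'joint_positions': array([-1.39787948,  0.38424202,  0.01643288,  1.37115995, -0.00631325,
        1.38819145, -0.04650458]), 'joint_velocities': array([-0.0007216 , -0.0012211 , -0.00106132,  0.00102351, -0.00036553,
        0.00146344, -0.00238569]), 'joint_torque': array([ 4.79778248e-05, -6.27583408e+01,  8.44247583e-01, -3.71828985e+01,
        1.65712635e-02,  1.41038417e-02, -9.00134324e-06]), 'ee_pos': array([0.14590494, 0.60723723, 0.24127427]), 'tcp_rot': array([ 1.17634322e-01,  9.93056501e-01, -9.71015367e-04, -9.26605316e-05]), 'force': array([ 0.8925501 ,  0.75534553, -0.10961701]), 'wrist_torque': array([-0.04160145, -0.01541407, -0.01108954]), 'finger_gap': 0.08518376300707241}
scene {'fx': 541.3491257299461, 'fy': 541.3491257299461, 'cx': 318.2030651909724, 'cy': 239.1754422728218, 'dist_coeffs': array([-0.00674751,  0.        ,  0.        ,  0.        ,  0.        ]), 'extrinsics': array([[-0.4273132 ,  0.65514205, -0.62305083,  1.17366324],
       [ 0.90409005,  0.30585821, -0.29844922,  0.38046011],
       [-0.00496142, -0.69082534, -0.72300465,  0.83347193],
       [ 0.        ,  0.        ,  0.        ,  1.        ]])} 0.9960384114583334
top {'fx': 435.1214346860094, 'fy': 435.1214346860094, 'cx': 326.42768432830894, 'cy': 239.68687472878187, 'dist_coeffs': array([-0.00882106,  0.        ,  0.        ,  0.        ,  0.        ]), 'extrinsics': array([[ 0.03806385, -0.97262977,  0.22922146,  0.31671246],
       [-0.99927032, -0.03632411,  0.01180588,  0.06163921],
       [-0.00315649, -0.22950358, -0.9733027 ,  0.93096125],
       [ 0.        ,  0.        ,  0.        ,  1.        ]])} 0.9961458333333333
```

View pics/scene0.png

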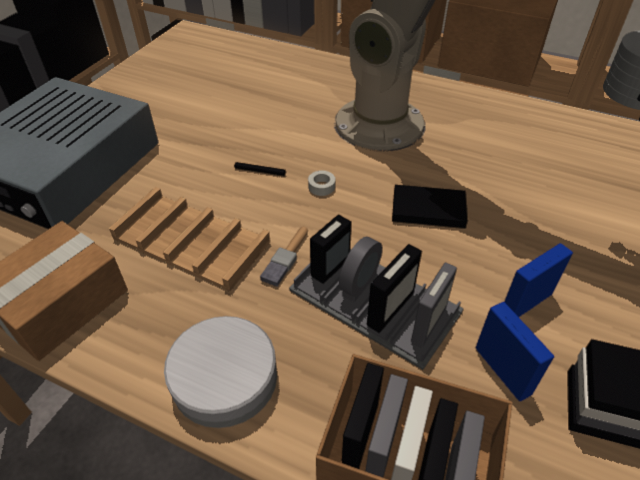

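View pics/top0.png

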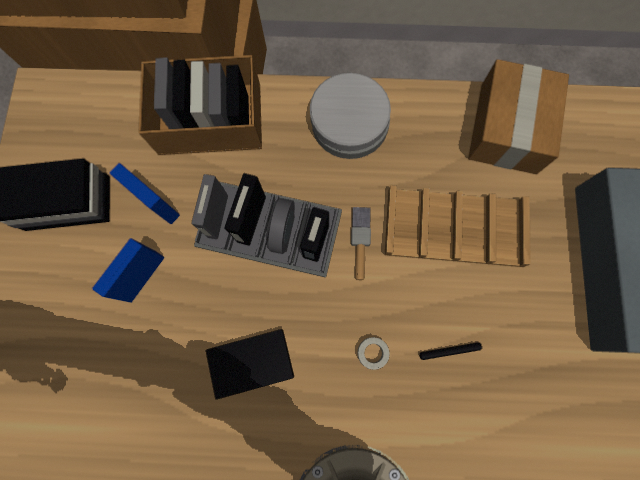

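The cases from left to right are slim (205,205), large (245,207), round (280,225) and short (315,232). The rack is on the right, centred near (457,227). In the archive, left to right, they should stand short, round, large, slim.

```bash
cat > h.py <<'E'
import numpy as np, cv2
from rig import arm, optics
def rays(name, uv):
    c=optics.get_calibration(name)
    K=np.array([[c["fx"],0,c["cx"]],[0,c["fy"],c["cy"]],[0,0,1]])
    q=cv2.undistortPoints(np.asarray(uv,np.float64).reshape(-1,1,2),K,c["dist_coeffs"])[:,0]
    return np.c_[q,np.ones(len(q))], c["extrinsics"]
def cloud(name, d):
    v,u=np.mgrid[:480,:640]
    r,E=rays(name,np.c_[u.ravel(),v.ravel()])
    return ((r*d.ravel()[:,None])@E[:3,:3].T+E[:3,3]).reshape(480,640,3)
def grab(name,tag):
    p,d=optics.grab_frame(name); cv2.imwrite(f"pics/{name}{tag}.png",p[:,:,::-1]); np.save(f"pics/{name}{tag}.npy",d)
    return p,cloud(name,d)
def load(name,tag):
    return cv2.imread(f"pics/{name}{tag}.png")[:,:,::-1],cloud(name,np.load(f"pics/{name}{tag}.npy"))
def rect(P):
    """centre, long, short, yaw of long axis (deg, -90..90) of the xy points"""
    (c,(w,h),a)=cv2.minAreaRect(P[:,:2].astype(np.float32)*1000)
    if w<h: w,h,a=h,w,a+90
    return np.round(c,1),round(w,1),round(h,1),round((a+90)%180-90,1)
E
python3 - <<'E'
from h import *
for n in("scene","top"):
    p,X=load(n,"0"); z=X[...,2]
    T=z[(abs(X[...,0]-.5)<.3)&(abs(z)<.008)]; print(n,"table z",np.median(T),T.std())
    if n=="top":
        m=np.zeros((480,640),bool); m[165:285,188:345]=1; r=np.zeros_like(m); r[178:272,380:534]=1
    else:
        m=np.zeros((480,640),bool); m[205:365,285:470]=1; r=np.zeros_like(m); r[180:295,105:272]=1
    def show(s,mm,lo,hi):
        k=(mm&(z>lo)&(z<hi)).astype(np.uint8)
        nn,l,st,_=cv2.connectedComponentsWithStats(k)
        for i in range(1,nn):
            if st[i,4]>60:
                P=X[l==i]; print(n,s,st[i,4],rect(P),"z",P[:,2].mean().round(4))
    show("cases",m,.100,.16)
    show("rackall",r,.022,.045); show("rackfloor",r,.006,.018)
    k=m&(z>.005)&(z<.04); print(n,"tray",rect(X[k])); k=r&(z>.006)&(z<.045); print(n,"rack",rect(X[k]))
E
```

```text
scene table z 0.0013639651620711568 0.0017791262159289197
scene cases 935 (array([531. ,  98.6]), 87.8, 35.4, -14.2) z 0.1187
scene cases 775 (array([548.5, 168.3]), 94.1, 28.9, -9.6) z 0.1174
scene cases 1517 (array([575.8, 241.8]), 119.7, 31.3, -13.3) z 0.1294
scene cases 1034 (array([579.3, 316. ]), 105.9, 24.9, -7.6) z 0.1276
scene cases 198 (array([754.9, 261.9]), 54.8, 20.7, -83.3) z 0.1097
scene rackall 576 (array([ 567.7, -349.5]), 153.9, 19.9, -3.1) z 0.0317
scene rackall 586 (array([ 572.7, -277.5]), 151.4, 20.7, -2.7) z 0.0319
scene rackall 583 (array([ 575.3, -204.9]), 151.4, 18.3, -3.5) z 0.0322
scene rackall 606 (array([ 579.9, -132.9]), 151.0, 17.9, -2.5) z 0.0325
scene rackall 617 (array([582.9, -61.1]), 150.5, 17.2, -3.1) z 0.0325
scene rackall 177 (array([ 760.7, -244.7]), 43.8, 7.2, -10.7) z 0.0338
scene rackfloor 4989 (array([ 575.3, -204.4]), 305.0, 155.2, 87.4) z 0.013
scene rackfloor 68 (array([606.2,  -6.4]), 22.6, 20.2, -63.9) z 0.0135
scene tray (array([503.4, 190.9]), 407.3, 383.1, 20.4)
scene rack (array([ 564. , -237.2]), 381.3, 366.2, -60.0)
top table z -1.2423609361378318e-05 0.001788471508738864
top cases 1209 (array([573.1, 238.7]), 117.9, 30.9, -13.7) z 0.1309
top cases 903 (array([576.9, 313.4]), 103.8, 25.3, -7.5) z 0.1263
top cases 713 (array([545.4, 165. ]), 95.2, 29.0, -10.2) z 0.1176
top cases 820 (array([528.4,  95.4]), 86.4, 34.3, -14.5) z 0.1209
top rackall 488 (array([581. , -64.2]), 150.2, 14.3, -2.9) z 0.0337
top rackall 515 (array([ 577.3, -136. ]), 150.6, 15.0, -3.0) z 0.0333
top rackall 549 (array([ 573.5, -208.1]), 150.2, 15.5, -2.9) z 0.0331
top rackall 555 (array([ 570.6, -279.5]), 152.1, 15.2, -2.6) z 0.033
top rackall 612 (array([ 566.9, -352.5]), 151.3, 16.9, -2.9) z 0.0328
top rackfloor 6710 (array([ 574. , -208.6]), 300.6, 151.5, 87.1) z 0.0124
top tray (array([555.3, 207.3]), 339.4, 236.7, -86.0)
top rack (array([ 574.2, -205.3]), 311.5, 152.1, 87.2)
```

```bash
cat >> h.py <<'E'
from scipy.spatial.transform import Rotation as R
def plan(x,y,z,yaw):
    """normalised tool shift/turn from measured pose to target (mm, deg); yaw = heading of the pinched case"""
    s=arm.sense(); Q=R.from_quat(s["tcp_rot"])
    c,n=np.cos(np.radians(yaw)),np.sin(np.radians(yaw))
    G=R.from_matrix(np.array([[-c,-n,0],[-n,c,0],[0,0,-1.]]))
    d=Q.inv().apply(np.array([x,y,z])/1000-s["ee_pos"])/.15
    print("xyz",d.round(3),"rot",((Q.inv()*G).as_rotvec()/.5).round(3),"| t",round(s["time_s"],2),"pos",(s["ee_pos"]*1000).round(1),"F",s["force"].round(1),"gap",round(s["finger_gap"]*1000,1),"yaw",np.degrees(np.arctan2(-Q.as_matrix()[0,1],Q.as_matrix()[1,1])).round(2))
E
python3 -c "from h import *
plan(578.1,314.7,240,-7.5)"
```

```text
xyz [-3.258 -1.224  0.011] rot [-0.003 -0.    -0.21 ] | t 0.1 pos [145.8 607.3 241.4] F [ 0.3 -0.1  1.1] gap 85.5 yaw -13.5
```

```bash

python3 -m pendant '{"xyz":[[-0.5,-0.2,0],[-1,-0.4,0],[-1,-0.4,0],[-1,-0.4,0]],"rot":[[0,0,0],[0,0,0],[0,0,0],[0,0,0]],"claw":[56,56,56,56]}' 40
python3 -m pendant '{"xyz":[[-0.4,-0.2,0],[-0.8,-0.4,0],[-1,-0.4,0],[-1,-0.4,0]],"rot":[[0,0,0],[0,0,0],[0,0,0],[0,0,0]],"claw":[56,56,56,56]}' >/dev/null
python3 -m pendant '{"xyz":[[-0.4,-0.2,0],[-0.8,-0.4,0],[-1,-0.4,0],[-1,-0.4,0]],"rot":[[0,0,-0.1],[0,0,-0.2],[0,0,-0.21],[0,0,-0.21]],"claw":[56,56,56,56]}' >/dev/null
python3 -c "from h import *
plan(578.1,314.7,200,-7.5)"
```

```text
time_s: 0.6
ee_pos: [0.2818, 0.5116, 0.2421]
tcp_rot: [0.121, 0.993, -0.001, 0.001]
force: [0.6, 0.2, 0.9]
finger_gap: 0.0557
xyz [-0.244 -0.047  0.275] rot [-0.003 -0.001 -0.005] | t 1.6 pos [542.8 326.6 241.3] F [-0.3  0.6 -0.2] gap 55.9 yaw -7.65
```

```bash

python3 -m pendant '{"xyz":[[-0.24,-0.05,0],[-0.24,-0.05,0.27],[-0.24,-0.05,0.4],[-0.24,-0.05,0.4],[-0.24,-0.05,0.4]],"rot":[[0,0,0],[0,0,0],[0,0,0],[0,0,0],[0,0,0]],"claw":[56,56,56,56,56]}'
python3 -c "from h import *
plan(578.1,314.7,102,-7.5)
p,X=grab('scene','1'); q,Y=grab('top','1')
cv2.imwrite('pics/a1.png',np.hstack([cv2.resize(p[150:390,270:520],(400,384)),cv2.resize(q[100:340,130:380],(400,384))])[:,:,::-1])"
```

```text
time_s: 2.22
ee_pos: [0.5756, 0.3173, 0.1834]
tcp_rot: [0.064, 0.998, 0.001, 0.0]
force: [0.6, -0.5, 0.3]
finger_gap: 0.0563
xyz [-0.019 -0.016  0.543] rot [0.003 0.001 0.005] | t 2.23 pos [575.6 317.3 183.4] F [ 0.6 -0.5  0.3] gap 56.3 yaw -7.36
```

View pics/a1.png

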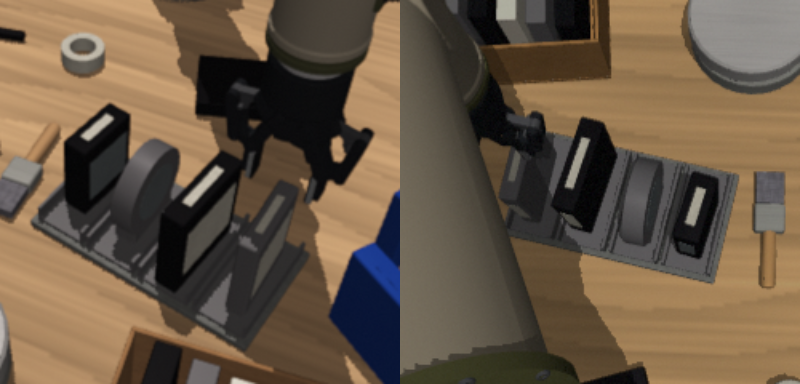

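The open fingers, at (250,165) and (315,190) in the left half, straddle the slim case's top at (280,205). I'll go down.

```bash

python3 -m pendant '{"xyz":[[-0.02,-0.01,0.15],[-0.02,-0.01,0.3],[-0.02,-0.01,0.45],[-0.02,-0.01,0.54],[-0.02,-0.01,0.54],[-0.02,-0.01,0.54]],"rot":[[0,0,0],[0,0,0],[0,0,0],[0,0,0],[0,0,0],[0,0,0]],"claw":[56,56,56,56,56,56]}'
python3 -m pendant '{"xyz":[[0,0,0],[0,0,0],[0,0,0],[0,0,0],[0,0,0],[0,0,0]],"rot":[[0,0,0],[0,0,0],[0,0,0],[0,0,0],[0,0,0],[0,0,0]],"claw":[35,28,24,15,15,15]}' 50
python3 -c "from h import *
plan(578.1,314.7,102,-7.5)"
```

```text
time_s: 3.08
ee_pos: [0.5796, 0.3139, 0.1025]
tcp_rot: [0.065, 0.998, 0.0, 0.001]
force: [-0.7, -0.4, 0.3]
finger_gap: 0.0559
time_s: 3.82
ee_pos: [0.5793, 0.314, 0.1018]
tcp_rot: [0.065, 0.998, 0.0, 0.0]
force: [1.0, 1.9, 5.6]
finger_gap: 0.0236
xyz [ 0.008  0.004 -0.001] rot [0.002 0.002 0.001] | t 3.83 pos [579.3 314.  101.8] F [1.  1.9 5.6] gap 23.6 yaw -7.48
```

```bash

python3 -m pendant '{"xyz":[[0,0,-0.1],[0,0,-0.3],[0,0,-0.5],[0,0,-0.7],[0,0,-0.9],[0,0,-1],[0,0,-1]],"rot":[[0,0,0],[0,0,0],[0,0,0],[0,0,0],[0,0,0],[0,0,0],[0,0,0]],"claw":[15,15,15,15,15,15,15]}'
python3 -c "from h import *
plan(570,-314.4,252,-2.9)
p,X=grab('scene','2');"
```

```text
time_s: 4.7
ee_pos: [0.5793, 0.3135, 0.2521]
tcp_rot: [0.065, 0.998, 0.0, 0.001]
force: [-0.0, -1.0, -2.2]
finger_gap: 0.0236
xyz [-4.850e-01 -4.158e+00 -2.000e-03] rot [ 0.001  0.002 -0.161] | t 4.7 pos [579.3 313.5 252.1] F [-0.  -1.  -2.2] gap 23.6 yaw -7.51
```

View pics/scene2.png

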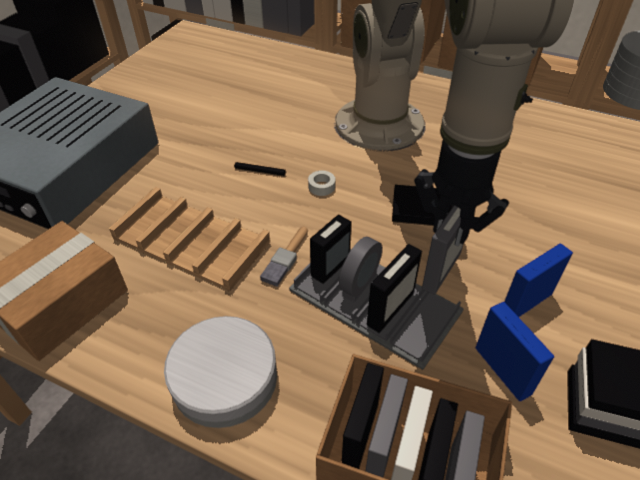

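```bash

M='python3 -m pendant'
python3 -m pendant '{"xyz":[[-0.01,-0.1,0],[-0.03,-0.3,0],[-0.06,-0.55,0],[-0.09,-0.8,0],[-0.12,-1,0]],"rot":[[0,0,0],[0,0,0],[0,0,0],[0,0,0],[0,0,0]],"claw":[15,15,15,15,15]}' >/dev/null
python3 -m pendant '{"xyz":[[-0.03,-0.25,0],[-0.06,-0.5,0],[-0.09,-0.75,0],[-0.12,-1,0]],"rot":[[0,0,0],[0,0,0],[0,0,0],[0,0,0]],"claw":[15,15,15,15]}' >/dev/null
python3 -m pendant '{"xyz":[[-0.03,-0.25,0],[-0.06,-0.5,0],[-0.09,-0.75,0],[-0.12,-1,0]],"rot":[[0,0,0],[0,0,0],[0,0,0],[0,0,0]],"claw":[15,15,15,15]}' >/dev/null
python3 -m pendant '{"xyz":[[-0.03,-0.25,0],[-0.06,-0.5,0],[-0.09,-0.75,0],[-0.11,-0.95,0],[-0.12,-1,0],[-0.12,-1,0],[-0.12,-1,0]],"rot":[[0,0,-0.04],[0,0,-0.08],[0,0,-0.12],[0,0,-0.16],[0,0,-0.16],[0,0,-0.16],[0,0,-0.16]],"claw":[15,15,15,15,15,15,15]}'
python3 -c "from h import *
plan(570,-314.4,252,-2.9)"
```

```text
time_s: 7.25
ee_pos: [0.5724, -0.2892, 0.2509]
tcp_rot: [0.025, 1.0, 0.001, -0.0]
force: [0.4, 0.4, -1.5]
finger_gap: 0.0233
xyz [ 0.008 -0.169 -0.007] rot [ 0.002 -0.001  0.003] | t 7.25 pos [ 572.4 -289.2  250.9] F [ 0.4  0.4 -1.5] gap 23.3 yaw -2.82
```

```bash

python3 -m pendant '{"xyz":[[0.01,-0.1,0],[0.01,-0.17,0],[0.01,-0.17,0.2],[0.01,-0.17,0.4],[0.01,-0.17,0.6],[0.01,-0.17,0.75],[0.01,-0.17,0.75],[0.01,-0.17,0.75]],"rot":[[0,0,0],[0,0,0],[0,0,0],[0,0,0],[0,0,0],[0,0,0],[0,0,0],[0,0,0]],"claw":[15,15,15,15,15,15,15,15]}' >/dev/null
python3 -c "from h import *
plan(570,-314.4,100,-2.9)
p,X=grab('scene','3'); q,Y=grab('top','3')
cv2.imwrite('pics/a3.png',np.hstack([cv2.resize(p[100:320,60:290],(400,384)),cv2.resize(q[130:330,370:580],(400,384))])[:,:,::-1])"
```

```text
xyz [-0.001  0.017  0.267] rot [-0.002  0.002 -0.001] | t 8.25 pos [ 569.7 -317.   140. ] F [-0.6  0.9 -1.5] gap 23.6 yaw -2.94
```

View pics/a3.png

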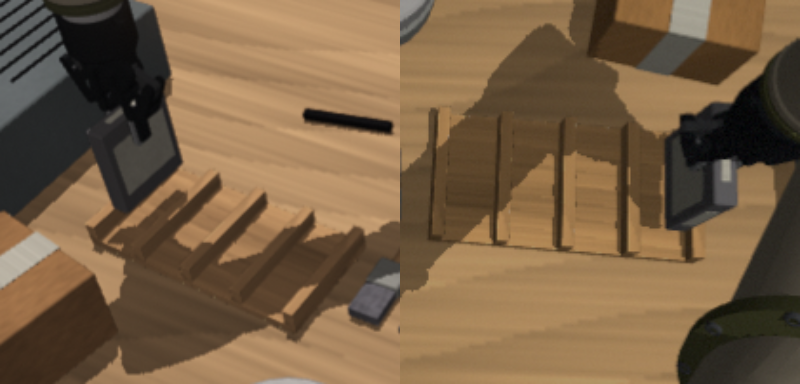

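The slim case hangs upright over the right-most slot (left half, 135,150; right half, 705,175). I'll lower it with a 2.5 mm y correction.

```bash

python3 -m pendant '{"xyz":[[0,0.015,0.0],[0,0.015,0.07],[0,0.015,0.14],[0,0.015,0.2],[0,0.015,0.24],[0,0.015,0.25],[0,0.015,0.25],[0,0.015,0.25]],"rot":[[0,0,0],[0,0,0],[0,0,0],[0,0,0],[0,0,0],[0,0,0],[0,0,0],[0,0,0]],"claw":[15,15,15,15,15,15,15,15]}' 
python3 -m pendant '{"xyz":[[0,0,0.005],[0,0,0.01],[0,0,0.015],[0,0,0.015]],"rot":[[0,0,0],[0,0,0],[0,0,0],[0,0,0]],"claw":[15,15,15,15]}'
python3 -c "from h import *
plan(570,-314.4,100,-2.9)"
```

```text
time_s: 9.35
ee_pos: [0.5697, -0.314, 0.1017]
tcp_rot: [0.025, 1.0, -0.0, 0.0]
force: [0.8, 0.4, -2.2]
finger_gap: 0.0234
time_s: 9.85
ee_pos: [0.5695, -0.3139, 0.0998]
tcp_rot: [0.025, 1.0, -0.0, 0.0]
force: [-2.3, 1.9, 6.2]
finger_gap: 0.0235
xyz [-0.003 -0.003 -0.001] rot [-0.     0.001 -0.   ] | t 9.85 pos [ 569.5 -313.9   99.8] F [-2.3  1.9  6.2] gap 23.5 yaw -2.91
```

```bash

python3 -m pendant '{"xyz":[[0,0,0],[0,0,0],[0,0,0],[0,0,0],[0,0,-0.2],[0,0,-0.5],[0,0,-0.8],[0,0,-1],[0,0,-1]],"rot":[[0,0,0],[0,0,0],[0,0,0],[0,0,0],[0,0,0],[0,0,0],[0,0,0],[0,0,0],[0,0,0]],"claw":[26,34,46,50,50,50,50,50,50]}'
python3 -c "from h import *
plan(574.5,240.3,200,-13.5)"
```

```text
time_s: 10.98
ee_pos: [0.5705, -0.3148, 0.2523]
tcp_rot: [0.025, 1.0, -0.001, 0.002]
force: [-0.5, 0.0, 0.2]
finger_gap: 0.05
xyz [0.163 3.698 0.34 ] rot [-0.004  0.01   0.37 ] | t 10.97 pos [ 570.5 -314.8  252.3] F [-0.5  0.   0.2] gap 50.0 yaw -2.91
```

```bash

python3 -m pendant '{"xyz":[[0.02,0.4,0],[0.03,0.8,0],[0.04,1,0]],"rot":[[0,0,0],[0,0,0],[0,0,0]],"claw":[58,58,58]}' >/dev/null
python3 -m pendant '{"xyz":[[0.02,0.4,0],[0.03,0.8,0],[0.04,1,0]],"rot":[[0,0,0],[0,0,0],[0,0,0]],"claw":[58,58,58]}' >/dev/null
python3 -m pendant '{"xyz":[[0.02,0.4,0],[0.03,0.8,0],[0.04,1,0],[0.04,1,0]],"rot":[[0,0,0.1],[0,0,0.2],[0,0,0.3],[0,0,0.37]],"claw":[58,58,58,58]}' >/dev/null
python3 -c "from h import *
plan(574.5,240.3,200,-13.5)
p,X=grab('top','4')"
```

```text
xyz [0.143 0.65  0.316] rot [-0.001 -0.005  0.009] | t 12.22 pos [573.2 140.4 247.3] F [-1.1 -0.3  0. ] gap 58.3 yaw -13.24
```

View pics/top4.png

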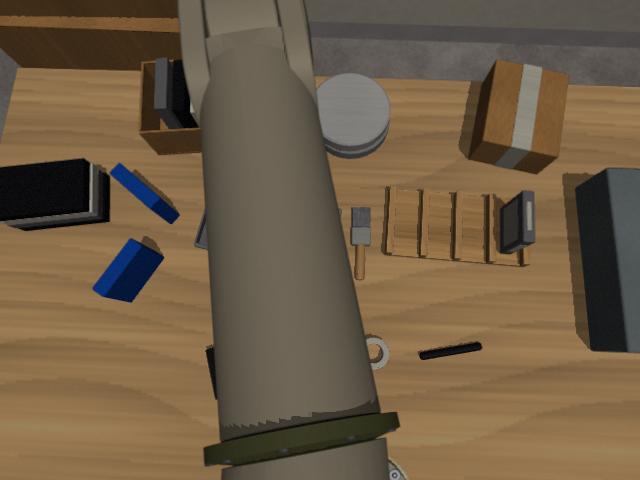

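The slim case stands in the right-most slot at (515,222). I'll check its pose against the rack from this frame.

```bash

python3 -m pendant '{"xyz":[[0.07,0.3,0],[0.14,0.6,0],[0.14,0.65,0.1],[0.14,0.65,0.3],[0.14,0.65,0.3],[0.14,0.65,0.3]],"rot":[[0,0,0],[0,0,0],[0,0,0],[0,0,0],[0,0,0],[0,0,0]],"claw":[58,58,58,58,58,58]}' >/dev/null
python3 -c "from h import *
plan(574.5,240.3,106,-13.5)
p,X=load('top','4');z=X[150:290,480:550]
print(rect(z[(z[...,2]>.11)&(z[...,2]<.14)]), 'want top-view 567.8,-316.5, -2.9')"
```

```text
xyz [0.028 0.033 0.659] rot [-0.     0.001 -0.004] | t 13.03 pos [577.3 234.6 204.8] F [0.6 0.4 1. ] gap 58.0 yaw -13.63
(array([ 567.6, -314.1]), 104.1, 25.1, -2.2) want top-view 567.8,-316.5, -2.9
```

```bash

python3 -m pendant '{"xyz":[[0.03,0.03,0],[0.03,0.03,0.2],[0.03,0.03,0.4],[0.03,0.03,0.55],[0.03,0.03,0.66],[0.03,0.03,0.66],[0.03,0.03,0.66]],"rot":[[0,0,0],[0,0,0],[0,0,0],[0,0,0],[0,0,0],[0,0,0],[0,0,0]],"claw":[58,58,58,58,58,58,58]}'
python3 -m pendant '{"xyz":[[0,0,0],[0,0,0],[0,0,0],[0,0,0],[0,0,0],[0,0,0]],"rot":[[0,0,0],[0,0,0],[0,0,0],[0,0,0],[0,0,0],[0,0,0]],"claw":[42,34,28,20,20,20]}' 60
python3 -c "from h import *
plan(574.5,240.3,106,-13.5)"
```

```text
time_s: 13.9
ee_pos: [0.574, 0.2419, 0.1062]
tcp_rot: [0.118, 0.993, 0.0, 0.001]
force: [-0.1, 0.1, -0.2]
finger_gap: 0.0579
time_s: 14.65
ee_pos: [0.5737, 0.2414, 0.1057]
tcp_rot: [0.118, 0.993, 0.0, 0.0]
force: [-0.9, -2.2, 6.1]
finger_gap: 0.0298
xyz [-0.007 -0.006 -0.002] rot [ 0.     0.001 -0.001] | t 14.65 pos [573.7 241.4 105.7] F [-0.9 -2.2  6.1] gap 29.8 yaw -13.53
```

```bash

python3 -m pendant '{"xyz":[[0,0,-0.1],[0,0,-0.3],[0,0,-0.5],[0,0,-0.7],[0,0,-0.9],[0,0,-1],[0,0,-1],[0,0,-1]],"rot":[[0,0,0],[0,0,0],[0,0,0],[0,0,0],[0,0,0],[0,0,0],[0,0,0],[0,0,0]],"claw":[20,20,20,20,20,20,20,20]}'
python3 -c "from h import *
plan(572,-244,256,-2.9)"
```

```text
time_s: 15.65
ee_pos: [0.5727, 0.2415, 0.2534]
tcp_rot: [0.118, 0.993, -0.001, -0.001]
force: [-0.3, -0.6, -4.2]
finger_gap: 0.0292
xyz [-0.751 -3.148 -0.014] rot [-0.003 -0.004 -0.37 ] | t 15.65 pos [572.7 241.5 253.4] F [-0.3 -0.6 -4.2] gap 29.2 yaw -13.5
```

```bash

python3 -m pendant '{"xyz":[[-0.02,-0.1,0],[-0.07,-0.3,0],[-0.13,-0.55,0],[-0.19,-0.8,0],[-0.24,-1,0]],"rot":[[0,0,0],[0,0,0],[0,0,0],[0,0,0],[0,0,0]],"claw":[20,20,20,20,20]}' >/dev/null
python3 -m pendant '{"xyz":[[-0.06,-0.25,0],[-0.12,-0.5,0],[-0.18,-0.75,0],[-0.24,-1,0]],"rot":[[0,0,0],[0,0,0],[0,0,0],[0,0,0]],"claw":[20,20,20,20]}' >/dev/null
python3 -m pendant '{"xyz":[[-0.06,-0.25,0],[-0.12,-0.5,0],[-0.18,-0.75,0],[-0.22,-0.95,0],[-0.24,-1,0],[-0.24,-1,0]],"rot":[[0,0,-0.08],[0,0,-0.16],[0,0,-0.24],[0,0,-0.32],[0,0,-0.37],[0,0,-0.37]],"claw":[20,20,20,20,20,20]}' >/dev/null
python3 -c "from h import *
plan(572,-244,140,-2.9)"
```

```text
xyz [-0.009 -0.139  0.762] rot [-0.001 -0.003 -0.007] | t 17.52 pos [ 571.9 -223.   254.3] F [-1.2  0.9 -3.7] gap 29.3 yaw -3.09
```

```bash

python3 -m pendant '{"xyz":[[0,-0.07,0],[-0.01,-0.14,0],[-0.01,-0.14,0.2],[-0.01,-0.14,0.4],[-0.01,-0.14,0.6],[-0.01,-0.14,0.76],[-0.01,-0.14,0.76],[-0.01,-0.14,0.76]],"rot":[[0,0,0],[0,0,0],[0,0,0],[0,0,0],[0,0,0],[0,0,0],[0,0,0],[0,0,0]],"claw":[20,20,20,20,20,20,20,20]}'
python3 -c "from h import *
plan(572,-244,106,-2.9)"
```

```text
time_s: 18.52
ee_pos: [0.5742, -0.2428, 0.1422]
tcp_rot: [0.025, 1.0, -0.0, 0.001]
force: [-0.2, -1.2, -2.7]
finger_gap: 0.029
xyz [ 0.015 -0.009  0.241] rot [-0.001  0.003 -0.001] | t 18.52 pos [ 574.2 -242.8  142.2] F [-0.2 -1.2 -2.7] gap 29.0 yaw -2.92
```

Contact should come at TCP z of about 103.7.

```bash

python3 -m pendant '{"xyz":[[0.01,-0.01,0.0],[0.01,-0.01,0.07],[0.01,-0.01,0.14],[0.01,-0.01,0.2],[0.01,-0.01,0.23],[0.01,-0.01,0.24],[0.01,-0.01,0.24],[0.01,-0.01,0.24]],"rot":[[0,0,0],[0,0,0],[0,0,0],[0,0,0],[0,0,0],[0,0,0],[0,0,0],[0,0,0]],"claw":[20,20,20,20,20,20,20,20]}'
python3 -m pendant '{"xyz":[[0,0,0.005],[0,0,0.01],[0,0,0.015],[0,0,0.015]],"rot":[[0,0,0],[0,0,0],[0,0,0],[0,0,0]],"claw":[20,20,20,20]}'
python3 -c "from h import *
plan(572,-244,103.5,-2.9)"
```

```text
time_s: 19.52
ee_pos: [0.5723, -0.2437, 0.1054]
tcp_rot: [0.025, 1.0, -0.0, 0.0]
force: [0.1, 0.5, -3.4]
finger_gap: 0.0296
time_s: 20.02
ee_pos: [0.5722, -0.2438, 0.1037]
tcp_rot: [0.025, 1.0, 0.0, 0.0]
force: [-3.1, 0.3, 5.4]
finger_gap: 0.0294
xyz [ 0.001 -0.002  0.002] rot [ 0.     0.001 -0.001] | t 20.02 pos [ 572.2 -243.8  103.7] F [-3.1  0.3  5.4] gap 29.4 yaw -2.91
```

```bash

python3 -m pendant '{"xyz":[[0,0,0],[0,0,0],[0,0,0],[0,0,0],[0,0,-0.2],[0,0,-0.5],[0,0,-0.8],[0,0,-1],[0,0,-1]],"rot":[[0,0,0],[0,0,0],[0,0,0],[0,0,0],[0,0,0],[0,0,0],[0,0,0],[0,0,0],[0,0,0]],"claw":[32,38,46,50,50,50,50,50,50]}'
python3 -m pendant '{"xyz":[[0.05,0.4,0],[0.09,0.8,0],[0.12,1,0]],"rot":[[0,0,0],[0,0,0],[0,0,0]],"claw":[56,56,56]}' >/dev/null
python3 -m pendant '{"xyz":[[0.05,0.4,0],[0.09,0.8,0],[0.12,1,0],[0.12,1,0],[0.12,1,0]],"rot":[[0,0,0.1],[0,0,0.2],[0,0,0.25],[0,0,0.25],[0,0,0.25]],"claw":[56,56,56,56,56]}' >/dev/null
python3 -c "from h import *
plan(546.5,166.8,200,-10)
p,X=grab('top','5');z=X[150:290,440:550]
k=((z[...,2]>.11)&(z[...,2]<.15)).astype(np.uint8)
n,l,s,_=cv2.connectedComponentsWithStats(k)
[print(rect(z[l==i]),s[i,4]) for i in range(1,n) if s[i,4]>50]"
```

```text
time_s: 21.15
ee_pos: [0.5732, -0.2444, 0.2559]
tcp_rot: [0.025, 1.0, -0.001, 0.003]
force: [-0.6, 0.2, -0.4]
finger_gap: 0.0496
xyz [0.159 0.717 0.346] rot [-0.002 -0.002 -0.004] | t 22.15 pos [551.1  56.8 252.1] F [-1.  -0.2 -0.8] gap 55.9 yaw -10.11
(array([ 572.2, -246. ]), 118.4, 31.9, -3.3) 1198
(array([ 568. , -314.1]), 105.8, 25.5, -2.3) 847
```

```bash

python3 -m pendant '{"xyz":[[0.07,0.35,0],[0.14,0.65,0],[0.16,0.72,0.1],[0.16,0.72,0.3],[0.16,0.72,0.35],[0.16,0.72,0.35]],"rot":[[0,0,0],[0,0,0],[0,0,0],[0,0,0],[0,0,0],[0,0,0]],"claw":[56,56,56,56,56,56]}' >/dev/null
python3 -c "from h import *
plan(546.5,166.8,95,-10)
p,X=grab('scene','5'); cv2.imwrite('pics/a5.png',cv2.resize(p[150:380,80:480],(800,460))[:,:,::-1])"
```

```text
xyz [0.001 0.001 0.701] rot [-0.002 -0.001 -0.007] | t 22.95 pos [546.8 166.7 200.1] F [ 0.1 -0.5  0. ] gap 56.3 yaw -10.2
```

View pics/a5.png

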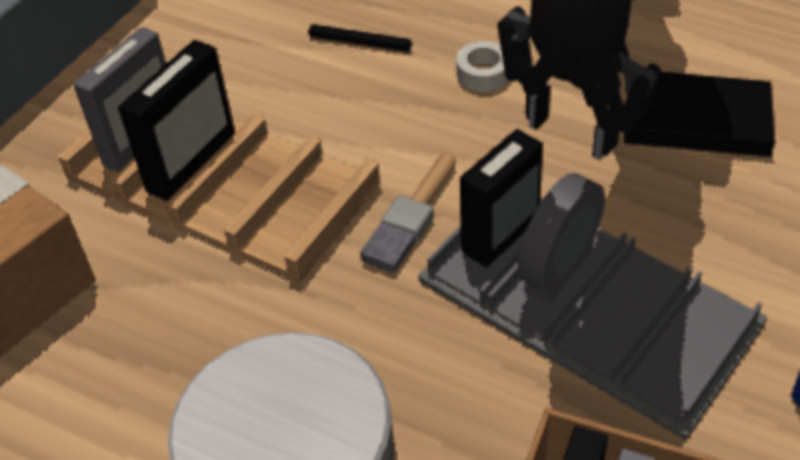

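Both placed cases stand in their slots (120,100 and 180,120), and the fingers sit above the round case at (570,230). I'll go down.

```bash

python3 -m pendant '{"xyz":[[0,0,0.2],[0,0,0.4],[0,0,0.55],[0,0,0.7],[0,0,0.7],[0,0,0.7]],"rot":[[0,0,0],[0,0,0],[0,0,0],[0,0,0],[0,0,0],[0,0,0]],"claw":[56,56,56,56,56,56]}'
python3 -m pendant '{"xyz":[[0,0,0],[0,0,0],[0,0,0],[0,0,0],[0,0,0],[0,0,0]],"rot":[[0,0,0],[0,0,0],[0,0,0],[0,0,0],[0,0,0],[0,0,0]],"claw":[40,32,27,18,18,18]}' 50
python3 -c "from h import *
plan(546.5,166.8,95,-10)"
python3 -m pendant '{"xyz":[[0,0,-0.1],[0,0,-0.3],[0,0,-0.5],[0,0,-0.7],[0,0,-0.9],[0,0,-1],[0,0,-1],[0,0,-1]],"rot":[[0,0,0],[0,0,0],[0,0,0],[0,0,0],[0,0,0],[0,0,0],[0,0,0],[0,0,0]],"claw":[18,18,18,18,18,18,18,18]}'
python3 -c "from h import *
plan(576,-171,245,-2.9)"
```

```text
time_s: 23.75
ee_pos: [0.5477, 0.1683, 0.0969]
tcp_rot: [0.088, 0.996, 0.0, 0.001]
force: [0.6, -0.6, 0.7]
finger_gap: 0.0561
time_s: 24.5
ee_pos: [0.5471, 0.1679, 0.0961]
tcp_rot: [0.088, 0.996, 0.0, 0.0]
force: [-1.1, -2.4, 5.4]
finger_gap: 0.0275
xyz [ 0.003 -0.008  0.007] rot [ 0.     0.002 -0.003] | t 24.5 pos [547.1 167.9  96.1] F [-1.1 -2.4  5.4] gap 27.5 yaw -10.1
time_s: 25.5
ee_pos: [0.5459, 0.1683, 0.2438]
tcp_rot: [0.088, 0.996, -0.001, -0.001]
force: [0.2, 0.1, -3.4]
finger_gap: 0.0272
xyz [-0.593 -2.192 -0.006] rot [-0.002 -0.004 -0.25 ] | t 25.5 pos [545.9 168.3 243.8] F [ 0.2  0.1 -3.4] gap 27.2 yaw -10.06
```

```bash

python3 -m pendant '{"xyz":[[-0.03,-0.1,0],[-0.09,-0.3,0],[-0.15,-0.55,0],[-0.22,-0.8,0],[-0.27,-1,0]],"rot":[[0,0,0],[0,0,0],[0,0,0],[0,0,0],[0,0,0]],"claw":[18,18,18,18,18]}' >/dev/null
python3 -m pendant '{"xyz":[[-0.07,-0.25,0],[-0.14,-0.5,0],[-0.2,-0.75,0],[-0.26,-0.95,0],[-0.27,-1,0],[-0.27,-1,0]],"rot":[[0,0,-0.06],[0,0,-0.12],[0,0,-0.18],[0,0,-0.25],[0,0,-0.25],[0,0,-0.25]],"claw":[18,18,18,18,18,18]}' >/dev/null
python3 -c "from h import *
plan(576,-171,135,-2.9)"
```

```text
xyz [-0.029 -0.192  0.731] rot [-0.    -0.002 -0.004] | t 26.88 pos [ 573.3 -142.   244.7] F [-0.9  0.6 -2.4] gap 27.6 yaw -3.03
```

```bash

python3 -m pendant '{"xyz":[[-0.01,-0.1,0],[-0.03,-0.19,0],[-0.03,-0.19,0.2],[-0.03,-0.19,0.4],[-0.03,-0.19,0.6],[-0.03,-0.19,0.73],[-0.03,-0.19,0.73],[-0.03,-0.19,0.73]],"rot":[[0,0,0],[0,0,0],[0,0,0],[0,0,0],[0,0,0],[0,0,0],[0,0,0],[0,0,0]],"claw":[18,18,18,18,18,18,18,18]}'>/dev/null
python3 -c "from h import *
plan(576,-171,96,-2.9)"
```

```text
xyz [ 0.01  -0.004  0.272] rot [-0.001  0.003 -0.001] | t 27.88 pos [ 577.5 -170.5  136.8] F [ 0.4 -0.4 -2.9] gap 27.2 yaw -2.92
```

```bash

python3 -m pendant '{"xyz":[[0.01,0,0.0],[0.01,0,0.08],[0.01,0,0.16],[0.01,0,0.23],[0.01,0,0.26],[0.01,0,0.27],[0.01,0,0.27],[0.01,0,0.27]],"rot":[[0,0,0],[0,0,0],[0,0,0],[0,0,0],[0,0,0],[0,0,0],[0,0,0],[0,0,0]],"claw":[18,18,18,18,18,18,18,18]}'
python3 -m pendant '{"xyz":[[0,0,0.005],[0,0,0.01],[0,0,0.015],[0,0,0.015]],"rot":[[0,0,0],[0,0,0],[0,0,0],[0,0,0]],"claw":[18,18,18,18]}'
```

```text
time_s: 28.88
ee_pos: [0.5757, -0.1699, 0.0957]
tcp_rot: [0.025, 1.0, -0.0, 0.0]
force: [-0.2, 0.7, -2.5]
finger_gap: 0.0275
time_s: 29.38
ee_pos: [0.5756, -0.17, 0.0941]
tcp_rot: [0.025, 1.0, 0.0, 0.0]
force: [-3.7, 1.4, 6.5]
finger_gap: 0.0275
```

```bash

python3 -m pendant '{"xyz":[[0,0,0],[0,0,0],[0,0,0],[0,0,0],[0,0,-0.2],[0,0,-0.5],[0,0,-0.8],[0,0,-1],[0,0,-1]],"rot":[[0,0,0],[0,0,0],[0,0,0],[0,0,0],[0,0,0],[0,0,0],[0,0,0],[0,0,0],[0,0,0]],"claw":[30,36,44,48,48,48,48,48,48]}'
python3 -m pendant '{"xyz":[[0.1,0.4,0],[0.18,0.8,0],[0.22,1,0],[0.22,1,0]],"rot":[[0,0,0.1],[0,0,0.2],[0,0,0.3],[0,0,0.4]],"claw":[62,62,62,62]}' >/dev/null
python3 -c "from h import *
plan(529.5,97.2,200,-14.4)
p,X=grab('top','6');z=X[150:290,380:550]
k=((z[...,2]>.10)&(z[...,2]<.15)).astype(np.uint8)
n,l,s,_=cv2.connectedComponentsWithStats(k)
[print(rect(z[l==i]),s[i,4]) for i in range(1,n) if s[i,4]>50]"
```

```text
time_s: 30.5
ee_pos: [0.5767, -0.1704, 0.246]
tcp_rot: [0.025, 1.0, -0.0, 0.003]
force: [0.5, -0.1, -1.0]
finger_gap: 0.048
xyz [0.308 0.687 0.279] rot [ 0.001 -0.005  0.011] | t 31.0 pos [549.3 -14.1 241.7] F [-0.5 -0.8  0.1] gap 62.2 yaw -14.1
(array([ 572.1, -255.7]), 117.8, 18.5, 1.3) 401
(array([ 567.2, -314.9]), 104.3, 26.4, -3.2) 978
```

```bash

python3 -m pendant '{"xyz":[[0.15,0.35,0],[0.29,0.65,0],[0.31,0.69,0.1],[0.31,0.69,0.28],[0.31,0.69,0.28],[0.31,0.69,0.28]],"rot":[[0,0,0.01],[0,0,0.01],[0,0,0.01],[0,0,0.01],[0,0,0.01],[0,0,0.01]],"claw":[62,62,62,62,62,62]}'>/dev/null
python3 -c "from h import *
plan(529.5,97.2,94,-14.4)"
```

```text
xyz [0.019 0.029 0.716] rot [-0.001  0.    -0.012] | t 31.8 pos [531.1  92.4 201.4] F [-0.5 -0.8 -0.1] gap 61.9 yaw -14.74
```

```bash

python3 -m pendant '{"xyz":[[0.01,0.02,0],[0.01,0.02,0.2],[0.01,0.02,0.4],[0.01,0.02,0.55],[0.01,0.02,0.72],[0.01,0.02,0.72],[0.01,0.02,0.72]],"rot":[[0,0,-0.01],[0,0,-0.01],[0,0,-0.01],[0,0,-0.01],[0,0,-0.01],[0,0,-0.01],[0,0,-0.01]],"claw":[62,62,62,62,62,62,62]}'
python3 -m pendant '{"xyz":[[0,0,0],[0,0,0],[0,0,0],[0,0,0],[0,0,0],[0,0,0]],"rot":[[0,0,0],[0,0,0],[0,0,0],[0,0,0],[0,0,0],[0,0,0]],"claw":[46,38,32,24,24,24]}' 50
python3 -c "from h import *
plan(529.5,97.2,94,-14.4)"
python3 -m pendant '{"xyz":[[0,0,-0.1],[0,0,-0.3],[0,0,-0.5],[0,0,-0.7],[0,0,-0.9],[0,0,-1],[0,0,-1],[0,0,-1]],"rot":[[0,0,0],[0,0,0],[0,0,0],[0,0,0],[0,0,0],[0,0,0],[0,0,0],[0,0,0]],"claw":[24,24,24,24,24,24,24,24]}'
python3 -c "from h import *
plan(580,-99,245,-2.9)"
```

```text
time_s: 32.67
ee_pos: [0.5309, 0.0969, 0.0944]
tcp_rot: [0.125, 0.992, 0.0, 0.001]
force: [0.4, 0.5, -0.4]
finger_gap: 0.0616
time_s: 33.42
ee_pos: [0.5305, 0.0967, 0.0939]
tcp_rot: [0.125, 0.992, 0.0, 0.001]
force: [-1.4, -0.2, 6.5]
finger_gap: 0.0338
xyz [ 0.007  0.001 -0.001] rot [0.001 0.002 0.001] | t 33.42 pos [530.5  96.7  93.9] F [-1.4 -0.2  6.5] gap 33.8 yaw -14.38
time_s: 34.42
ee_pos: [0.5293, 0.0966, 0.2416]
tcp_rot: [0.125, 0.992, -0.001, -0.001]
force: [-0.0, 0.3, -3.3]
finger_gap: 0.0334
xyz [-0.651 -1.18  -0.022] rot [-0.002 -0.004 -0.4  ] | t 34.42 pos [529.3  96.6 241.6] F [-0.   0.3 -3.3] gap 33.4 yaw -14.36
```

```bash

python3 -m pendant '{"xyz":[[-0.06,-0.1,0],[-0.17,-0.3,0],[-0.3,-0.55,0],[-0.44,-0.8,0],[-0.52,-0.95,0],[-0.55,-1,0],[-0.55,-1,0]],"rot":[[0,0,-0.06],[0,0,-0.14],[0,0,-0.22],[0,0,-0.3],[0,0,-0.38],[0,0,-0.4],[0,0,-0.4]],"claw":[24,24,24,24,24,24,24]}' >/dev/null
python3 -c "from h import *
plan(581,-99,135,-2.9)"
```

```text
xyz [-0.069 -0.199  0.714] rot [ 0.    -0.003 -0.002] | t 35.3 pos [572.4 -68.6 242.1] F [ 0.4 -0.  -3.1] gap 33.3 yaw -2.96
```

```bash

python3 -m pendant '{"xyz":[[-0.03,-0.1,0],[-0.07,-0.2,0],[-0.07,-0.2,0.2],[-0.07,-0.2,0.4],[-0.07,-0.2,0.6],[-0.07,-0.2,0.71],[-0.07,-0.2,0.71],[-0.07,-0.2,0.71]],"rot":[[0,0,0],[0,0,0],[0,0,0],[0,0,0],[0,0,0],[0,0,0],[0,0,0],[0,0,0]],"claw":[24,24,24,24,24,24,24,24]}'>/dev/null
python3 -c "from h import *
plan(581,-99,93.5,-2.9)"
```

```text
xyz [0.012 0.006 0.296] rot [-0.001  0.004 -0.001] | t 36.3 pos [582.6 -99.9 137.9] F [-0.9 -0.6 -3.3] gap 33.3 yaw -2.92
```

```bash

python3 -m pendant '{"xyz":[[0.01,0,0.0],[0.01,0,0.08],[0.01,0,0.16],[0.01,0,0.24],[0.01,0,0.28],[0.01,0,0.295],[0.01,0,0.295],[0.01,0,0.295]],"rot":[[0,0,0],[0,0,0],[0,0,0],[0,0,0],[0,0,0],[0,0,0],[0,0,0],[0,0,0]],"claw":[24,24,24,24,24,24,24,24]}'
python3 -m pendant '{"xyz":[[0,0,0.005],[0,0,0.01],[0,0,0.015],[0,0,0.015]],"rot":[[0,0,0],[0,0,0],[0,0,0],[0,0,0]],"claw":[24,24,24,24]}'
```

```text
time_s: 37.3
ee_pos: [0.5806, -0.0995, 0.0926]
tcp_rot: [0.025, 1.0, -0.0, 0.0]
force: [0.6, -0.2, -4.3]
finger_gap: 0.0336
time_s: 37.8
ee_pos: [0.5806, -0.0996, 0.0919]
tcp_rot: [0.025, 1.0, 0.0, 0.001]
force: [-6.9, 0.5, 11.9]
finger_gap: 0.0334
```

```bash

python3 -m pendant '{"xyz":[[0,0,0],[0,0,0],[0,0,0],[0,0,0],[0,0,-0.2],[0,0,-0.5],[0,0,-0.8],[0,0,-1],[0,0,-1]],"rot":[[0,0,0],[0,0,0],[0,0,0],[0,0,0],[0,0,0],[0,0,0],[0,0,0],[0,0,0],[0,0,0]],"claw":[36,42,48,52,52,52,52,52,52]}'
python3 -m pendant '{"xyz":[[0,0.4,0],[0,0.8,0],[0,1,0]],"rot":[[0,0,0],[0,0,0],[0,0,0]],"claw":[52,52,52]}' >/dev/null
python3 -m pendant '{"xyz":[[0,0.4,0],[0,0.8,0],[0,1,0]],"rot":[[0,0,0],[0,0,0],[0,0,0]],"claw":[52,52,52]}' >/dev/null
python3 -m pendant '{"xyz":[[0.2,0.4,0],[0.4,0.8,0],[0.5,1,0],[0.5,1,0]],"rot":[[0,0,0],[0,0,0],[0,0,0],[0,0,0]],"claw":[52,52,52,52]}'
python3 - <<'E'
from h import *
for nm,(a,b,c,d) in (("top",(150,290,375,550)),("scene",(120,300,90,290))):
    p,X=grab(nm,'7');z=X[a:b,c:d]
    cv2.imwrite(f'pics/b{nm}.png',cv2.resize(p[a:b,c:d],None,fx=2.5,fy=2.5)[:,:,::-1])
    for lo,hi in ((.095,.15),(.026,.04)):
        k=((z[...,2]>lo)&(z[...,2]<hi)).astype(np.uint8)
        n,l,s,_=cv2.connectedComponentsWithStats(k)
        [print(nm,lo,rect(z[l==i]),s[i,4],'zmax',z[l==i][:,2].max().round(3)) for i in range(1,n) if s[i,4]>60]
a,b=[cv2.imread(f'pics/b{n}.png') for n in("top","scene")]
h=400; f=[cv2.resize(i,(390,h)) for i in(a,b)]; cv2.imwrite('pics/b7.png',np.hstack(f))
E
```

```text
time_s: 38.92
ee_pos: [0.5816, -0.0998, 0.2429]
tcp_rot: [0.025, 1.0, -0.0, 0.003]
force: [0.0, 0.4, -0.7]
finger_gap: 0.0521
time_s: 40.17
ee_pos: [0.5245, 0.3588, 0.2381]
tcp_rot: [0.021, 1.0, 0.0, -0.002]
force: [-0.4, 0.7, 0.6]
finger_gap: 0.0517
top 0.095 (array([ 718.7, -354.6]), 55.9, 11.3, 79.0) 93 zmax 0.104
top 0.095 (array([ 572. , -245.2]), 118.3, 31.3, -3.0) 1383 zmax 0.139
top 0.095 (array([ 578.8, -100.6]), 87.1, 34.9, -3.3) 856 zmax 0.124
top 0.095 (array([ 574.2, -171. ]), 98.9, 28.6, -2.7) 794 zmax 0.127
top 0.095 (array([ 567.2, -314.3]), 104.7, 25.7, -3.4) 1036 zmax 0.134
top 0.026 (array([ 722.7, -318.4]), 155.1, 9.3, 75.9) 224 zmax 0.04
top 0.026 (array([581.2, -64.2]), 150.4, 14.4, -2.9) 470 zmax 0.039
top 0.026 (array([ 577.4, -136.1]), 149.9, 15.1, -2.9) 346 zmax 0.039
top 0.026 (array([ 573.5, -208.6]), 149.2, 15.3, -3.5) 300 zmax 0.038
top 0.026 (array([ 569.2, -231.8]), 118.5, 26.8, 10.1) 113 zmax 0.04
top 0.026 (array([ 565.7, -304.2]), 104.0, 23.6, 9.3) 134 zmax 0.04
top 0.026 (array([ 512.9, -276.3]), 35.4, 15.1, -5.5) 116 zmax 0.038
top 0.026 (array([ 
[... 406 characters left out ...]
scene 0.026 (array([ 444.8, -478.8]), 245.6, 9.5, -0.1) 398 zmax 0.04
scene 0.026 (array([ 620.4, -351.2]), 47.7, 19.1, -2.3) 150 zmax 0.038
scene 0.026 (array([ 614.4, -306.6]), 32.4, 18.5, -43.8) 79 zmax 0.04
scene 0.026 (array([ 621.5, -254.6]), 80.7, 42.3, -62.2) 249 zmax 0.04
scene 0.026 (array([583.5, -61.1]), 152.7, 17.7, -2.7) 543 zmax 0.04
scene 0.026 (array([586.2, -84.3]), 90.9, 32.6, -23.5) 191 zmax 0.04
scene 0.026 (array([ 604.4, -160.3]), 50.6, 22.7, -31.8) 93 zmax 0.04
scene 0.026 (array([ 627.9, -207.4]), 48.0, 15.4, 1.0) 157 zmax 0.039
scene 0.026 (array([ 624.5, -135.7]), 60.5, 16.7, -0.7) 205 zmax 0.039
scene 0.026 (array([ 768.9, -247.2]), 63.9, 7.8, -10.8) 158 zmax 0.04
```

View pics/b7.png

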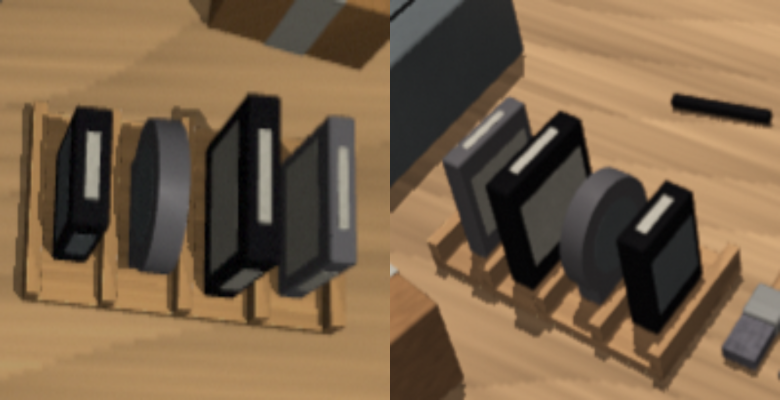

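All four stand upright, in the order short, round, large, slim from left to right. Each is within about 2 mm of its slot centre. I'll hand the job in.

```bash
python3 -c "from rig import arm
print(arm.sense()['time_s'], arm.sign_off())"
```

```text
the job is handed in; nothing more can be done
40.275 None
```

All four tape cases are now in the archive rack in reverse order: short, round, large, slim from left to right. I lowered each one until I felt the floor, then released it. The job was handed in at 40.3 s of the 115 s allowed.

- **Position and heading:** The last top view put every case within about 2 mm of its slot centre and 0.5° of the rack's heading. The slim case was the furthest off, about 1.7 mm towards its neighbour.
- **Upright and seated:** The heights of the tops fit every case standing upright on the rack floor.
- **Checks that disagreed:** The two cameras differ by about 3 mm in absolute position. In the scene camera's last check, the slim and large cases merged into one blob. Their positions therefore come from the top view alone, though the scene picture shows both upright.
- **Forces:** The highest force I read was about 14 N, when the short case was set down. I read it only at the end of each move.
- **Other objects:** I did not touch anything else in the scene, including the blue look-alikes.

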